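# Lay the edge-standing timing pulleys down, hub up

## Robot

A 6-joint arm with a two-finger parallel gripper is mounted at the origin on the work surface. World frame = base frame: x ahead of the robot, y to its left, z up, the work surface at z = 0. Lengths are in mm, angles in degrees, forces in N, time in s.
With the tool pointing down it reaches from about 350 to 850 mm from the base axis. Payload 8.1 kg.
Tool frame: the origin (TCP) lies midway between the tips of the shut fingers; the grasp point (between the pads) lies 19 mm behind it; z points along the fingers, y is the line along which they close (so a half turn about z gives the same grasp; the last joint's range is limited). The gripper opens to 85 mm and grips with 20 to 120 N. Pads are 22 mm wide; open, the fingers measure 114 mm over their backs; the gripper's body (76 mm by 85 mm) begins 54 mm behind the grasp point. The pads swing forward as they close: fully open they stand 13 mm farther back than shut.
Start: joints at [68.675, 7.471, 85.268, -0, 87.261, -4.893], TCP at [169.709, 575.503, 231.292] pointing down, gripper open.
Joint ranges: [-169.43, 169.43], [-51.17, 129.36], [1.28, 143.12], [-76.62, 256.62], [0, 156.53], [-152.29, 152.29]. Speed limits (degrees/s): [136.94, 136.94, 159.86, 180, 180, 180].

## Interface

Orientations are given as [roll, pitch, yaw] about the fixed x, y, z axes, in that order (R = Rz(yaw) Ry(pitch) Rx(roll)).
In Python, from bench import r gives the robot as it stands. The module is installed in compiled form; this text tells all that it offers.
- The arm moves only by the tool jog_arm, never from a script. Its argument "rows" is a list of rows, each a list of 2 entries, a list of its own where there are three numbers: the shift along the tool's x, y, z in mm, then the turn, a rotation vector about the tool's x, y, z in rad. A call has 1 to 10 rows; each row is the pose to reach, as a shift and turn from the pose commanded when the call began, along the tool's axes at that moment; what a row does not reach only later rows make up. A row lasts 1/10 s, in which the tool goes at most 50 mm and 8.59 degrees, less where a joint would pass 70% of its speed; a pose out of reach is approached as far as the arm can. A call with a gripper value outside its range is refused whole. "grip" is the finger opening in mm, from 0 to 85.4, set as the call begins (left out, the last holds). The fingers move at their own pace and stop on an object; "force" is the grip in N (left out, the last holds). Time passes only in rows, so rows that repeat a pose let the fingers close. It gives the time, the measured TCP pose, the force, the opening and the grip force at its end, in the units of the state.
- r.sense(): the state, without advancing time (a new reading comes with each control period).
- r.snapshot(name): name is "scene" or "side" or "wrist"; returns (picture, depth): 400x640x3 uint8, blue, green, red; 400x640 float32, mm along the optical axis (not along the pixel's ray), 0 where there is no reading.
- r.camera_params(name): a dict with "fx", "fy", "cx", "cy" (pixels), "dist_coeffs" ([k1, k2, p1, p2, k3] as OpenCV has them; the pictures are not rectified), "pose" (4x4, takes a point from camera to world coordinates); the wrist camera has in their place "tool_from_camera" (4x4, takes a point from camera to tool coordinates, whose origin is the TCP and whose axes are the flange's). Camera axes: x right, y down, z forward; pixel columns grow to the right and rows downward; lengths in mm; the calibration is good to about 2 mm. A picture is of the moment at which its call begins: read the wrist's pose just before it. camera_params takes no time and is no camera call.
- r.hand_in(): hands the job in; it is judged then, once.
The state is a dict: "time": time; "joint_pos": joint angles; "qd": joint speeds; "joint_efforts": joint torques, N m; "tool_pos": TCP position; "tcp_rot": TCP orientation; "ft_force": force on the tool from outside, world axes, zero at the start; "wrist_torque": the same for the moment, N m; "finger_gap": finger opening in mm; "grip_force": force on a finger pad.
Only numpy, scipy, OpenCV 4.12 (cv2) and the standard library are available. Lean on these libraries where they do the work, as an engineer would, in place of code of your own. Each camera call takes 0.05 s, during which the arm holds its last target. There are 200 camera calls.

## Task

Two timing pulleys, a large and a small one, stand on their rims between chocks, each on its own rubber-topped board. Push each one over with the fingertips so that it falls towards its flat face and ends lying flat on its own board with its hub pointing up. Do not grasp, lift or carry the pulleys, and leave the other things on the bench where they are.

Things in the scene. Friction and masses are not known exactly. Their poses are not given: they have to be found in the camera images.
- large_mid (a point): centre of the large aluminium timing pulley's toothed disc (100 mm diameter, 28 mm wide); a round hub (36 mm diameter, 16 mm long, on the axis) stands out of one face, the other is flat. 0.6 kg, loose; starts standing on its rim on board_l, foot between chocks. x: along the axis towards the hub; z: up at the start. Leaned some 20 degrees towards its flat face, it topples by itself.
- large_hub (a point): centre of the end of the large pulley's hub, 30 mm from large_mid along its x; same axes
- small_mid (a point): centre of the small aluminium timing pulley's toothed disc (80 mm diameter, 24 mm wide); a round hub (28 mm diameter, 14 mm long, on the axis) stands out of one face, the other is flat. 0.33 kg, loose; starts standing on its rim on board_s, foot between chocks. x: along the axis towards the hub; z: up at the start. Leaned some 20 degrees towards its flat face, it topples by itself.
- small_hub (a point): centre of the end of the small pulley's hub, 26 mm from small_mid along its x; same axes
- large: the large pulley again; origin at the bottom of its rim as it stands, 50 mm below large_mid; same axes
- small: the small pulley again; origin at the bottom of its rim as it stands, 40 mm below small_mid; same axes
- board_l: fixed rubber-topped board 270 (x) x 124 (y) x 12 mm high; origin: centre of its underside. The large pulley stands at its centre, axis along x, hub to +x. Two fixed chocks (20 mm in x, 12 in y, 12 high) flank the pulley's foot in y; they end short of its faces, so it can fall flat towards -x or +x.
- board_s: fixed rubber-topped board 270 (x) x 124 (y) x 12 mm high; origin: centre of its underside. The small pulley stands at its centre, axis along x, hub to +x. Two fixed chocks (16 mm in x, 12 in y, 12 high) flank the pulley's foot in y; they end short of its faces, so it can fall flat towards -x or +x.
- barstock_top (a point): bystander: centre of the top of a loose upright piece of toothed aluminium bar, 36 mm diameter, 85 mm high
- idler_top (a point): bystander: top of a small loose aluminium pulley lying flat, 48 mm diameter, 20 mm high plus a 12 mm hub on top; this point is the centre of the hub's end, 32 mm up
- tray_top (a point): bystander: centre of the mouth of a loose empty grey plastic parts tray, 120 x 100 x 45 mm high
Not all that is in view belongs to the job. What is shaped like the large but yellow is not meant. What is shaped like the small but turquoise is not meant.

How it is judged (in metres and radians):
At the end, for the whole second after the job is handed in: Both pulleys are at rest, lying flat (axis within 0.06 rad of vertical) with the hub up, directly on their own boards: each disc's centre within 105 mm of its board's centre along the board and 40 mm across it (angle between each of large_mid, small_mid's own x axis and vertical below 0.06 rad and height (world z) of large_hub above 0.05 m and height (world z) of large_mid below 0.034 m and linear speed of each of large, small below 0.02 m/s and angular speed of each of large, small below 0.2 rad/s and x of large_mid in the frame of board_l between -0.105 and 0.105 m and y of large_mid in the frame of board_l between -0.04 and 0.04 m and height (world z) of small_hub above 0.042 m and height (world z) of small_mid below 0.032 m and x of small_mid in the frame of board_s between -0.105 and 0.105 m and y of small_mid in the frame of board_s between -0.04 and 0.04 m); the robot touches nothing.
It fails at once if a pulley is lifted (its centre more than 20 mm above its standing height) (height (world z) of large_mid above 0.082 m or height (world z) of small_mid above 0.072 m).
It fails at once if a bystander (bar stock, small pulley, tray) is moved more than 20 mm or knocked over (distance of any of barstock_top, idler_top, tray_top from where it was at the start of the episode above 0.02 m).
It also fails if it takes over 42 s, if anything falls off the work surface, if the arm or the gripper's body presses on something with over 40 N, if the wrist force passes 120 N, or if a joint passes its speed limit or range.

## Working session

There is one attempt and no reset: what is moved stays moved. The work goes in short steps, Python scripts to look and compute and a tool call to move; the robot and the scene stay as the last step left them, time stands still between calls to the robot, and variables do not carry over. Pictures are saved under pics/ and viewed, at most 10 in all, crops included, and the job is handed in when it is done.

Besides the shell and the picture viewer there is one more tool, called after "Request:" in YAML: its name, and indented under it one key for each argument. jog_arm: Moves the arm, as the interface text tells. Its arguments: {"type":"object","properties":{"rows":{"type":"array"},"grip":{"type":"number"},"force":{"type":"number"}},"required":["rows"]}

```bash
mkdir -p pics; python3 - <<'E'
from bench import r
import cv2,numpy as np
for n in("scene","side"):
    p,d=r.snapshot(n); cv2.imwrite(f"pics/{n}0.png",p); np.save(f"pics/{n}0.npy",d)
    print({k:np.round(v,2).tolist() for k,v in r.camera_params(n).items()})
s=r.sense();print(s["time"],s["tool_pos"],s["tcp_rot"])
E
```

```text
{'fx': 454.52, 'fy': 454.52, 'cx': 323.56, 'cy': 197.62, 'dist_coeffs': [-0.08, 0.0, 0.0, 0.0, 0.0], 'pose': [[-0.48, 0.66, -0.58, 1144.01], [0.88, 0.36, -0.32, 503.19], [-0.0, -0.66, -0.75, 953.46], [0.0, 0.0, 0.0, 1.0]]}
{'fx': 498.97, 'fy': 498.97, 'cx': 321.17, 'cy': 192.88, 'dist_coeffs': [-0.05, 0.0, 0.0, 0.0, 0.0], 'pose': [[0.88, -0.33, 0.33, -56.57], [-0.47, -0.63, 0.62, -870.6], [0.0, -0.71, -0.71, 1263.9], [0.0, 0.0, 0.0, 1.0]]}
0.1 [169.53338225 575.02939181 230.32707701] [-1.79903375e+02 -7.65986034e-03  1.63566363e+02]
```

View pics/scene0.png

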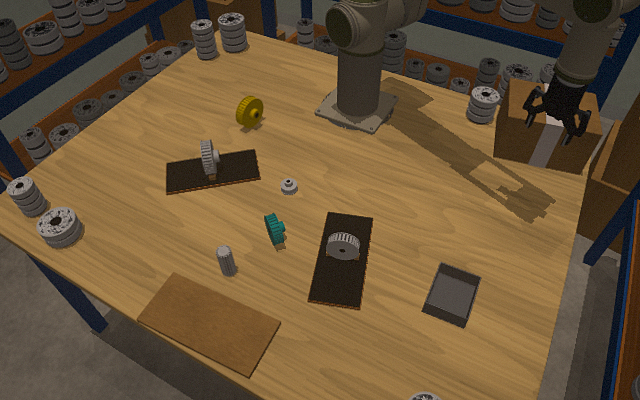

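View pics/side0.png

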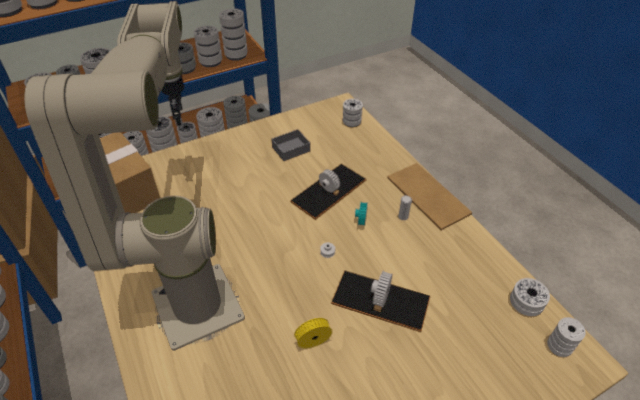

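Two boards with silver pulleys: at scene pixels (212,171) and (342,258). I'll enlarge both and deproject the depth around them.

```bash
cat > h.py <<'E'
import cv2,numpy as np
from bench import r
def cloud(n,d):
    c=r.camera_params(n);K=np.array([[c["fx"],0,c["cx"]],[0,c["fy"],c["cy"]],[0,0,1]])
    v,u=np.mgrid[:400,:640];q=cv2.undistortPoints(np.stack([u,v],-1).reshape(-1,1,2).astype(float),K,np.array(c["dist_coeffs"],float)).reshape(400,640,2)
    P=np.dstack([q*d[...,None],d]);T=np.array(c["pose"]);W=P@T[:3,:3].T+T[:3,3];W[d==0]=np.nan;return W
E
python3 - <<'E'
from h import *
np.set_printoptions(suppress=True,precision=1)
W={};
for n in("scene","side"): W[n]=cloud(n,np.load(f"pics/{n}0.npy"))
I={n:cv2.imread(f"pics/{n}0.png") for n in W}
def crop(n,u,v,w=50,h=37): return cv2.resize(I[n][v-h:v+h,u-w:u+w],(400,296),interpolation=cv2.INTER_CUBIC)
cv2.imwrite("pics/crop.png",np.vstack([np.hstack([crop("scene",212,168,56,41),crop("scene",342,258,72,53)]),np.hstack([crop("side",382,300,56,41),crop("side",329,190,56,41)])]))
for n,boxes in {"scene":[("A",155,140,270,200),("B",300,205,380,312)],"side":[("A",325,262,435,332),("B",285,160,370,220)]}.items():
    for a,u0,v0,u1,v1 in boxes:
        w=W[n][v0:v1,u0:u1].reshape(-1,3);im=I[n][v0:v1,u0:u1].reshape(-1,3).max(1)
        b=w[(abs(w[:,2]-12)<6)&(im<70)].astype(np.float32)
        R=cv2.minAreaRect(b[:,:2]);bx=R[0]
        pu=w[(w[:,2]>35)&(w[:,2]<140)]
        print(n,a,"rect",R,"z",np.median(b[:,2]),"pulley n",len(pu),pu.min(0),pu.max(0),np.median(pu,0),"top",np.percentile(pu[:,2],98), cv2.minAreaRect(pu[:,:2].astype(np.float32)))
for nm,u,v in [("bar",225,250),("idler",289,183),("tray",452,295),("turq",273,228),("yellow",248,110)]: print(nm,np.nanmedian(W["scene"][v-3:v+4,u-3:u+4].reshape(-1,3),0))
E
```

```text
Traceback (most recent call last):
cv2.error: OpenCV(4.12.0) /io/opencv/modules/imgproc/src/convhull.cpp:143: error: (-215:Assertion failed) total >= 0 && (depth == CV_32F || depth == CV_32S) in function 'convexHull'
```

View pics/crop.png

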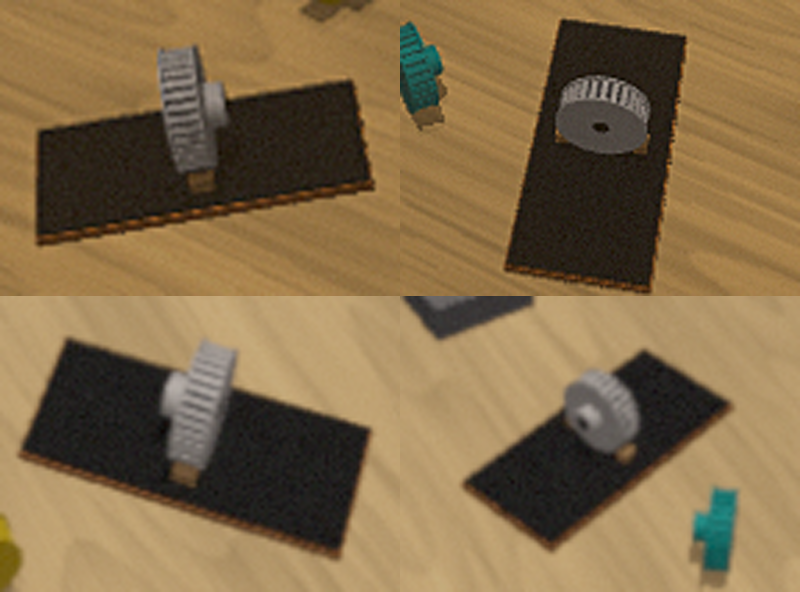

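A's hub (top-left and bottom-left views) points right in the scene view and left in the side view. B's hub faces away from the scene camera and towards the side camera. Next I'll check why a cloud came out empty.

```bash
cat > m.py <<'E'
from h import *
np.set_printoptions(suppress=True,precision=1)
W={};
for n in("scene","side"): W[n]=cloud(n,np.load(f"pics/{n}0.npy"))
I={n:cv2.imread(f"pics/{n}0.png") for n in W}
for n,boxes in {"scene":[("A",155,140,270,200),("B",300,205,380,312)],"side":[("A",325,262,435,332),("B",285,160,370,220)]}.items():
    for a,u0,v0,u1,v1 in boxes:
        w=W[n][v0:v1,u0:u1].reshape(-1,3);im=I[n][v0:v1,u0:u1].reshape(-1,3).max(1)
        ok=~np.isnan(w[:,0]);w=w[ok];im=im[ok]
        d=w[im<70]; b=d[abs(d[:,2]-12)<8].astype(np.float32)
        print(n,a,len(w),len(d),len(b),"zpct dark",np.percentile(d[:,2],[5,50,95]))
        if len(b)>10: print("  rect",np.round(sum([list(x) if isinstance(x,tuple) else [x] for x in cv2.minAreaRect(b[:,:2].copy())],[]),1))
        pu=w[(w[:,2]>35)&(w[:,2]<140)].astype(np.float32)
        if len(pu)>10: print("  pulley",len(pu),pu.min(0),pu.max(0),np.median(pu,0))
for nm,u,v in [("bar",225,250),("idler",289,183),("tray",452,295),("turq",273,228),("yellow",248,110)]: print(nm,np.nanmedian(W["scene"][v-3:v+4,u-3:u+4].reshape(-1,3),0))
E
python3 m.py
```

```text
scene A 6871 2455 2347 zpct dark [ 9.8 13.9 17.5]
  rect [ 485.7 -237.1  126.5  266.8   41.7]
  pulley 483 [ 439.5 -265.9   36.5] [ 530.5 -193.8  116.5] [ 499.  -217.    84.5]
scene B 8530 3676 3622 zpct dark [ 9.8 12.9 16.3]
  rect [569.5 237.  270.6 123.4  18.3]
  pulley 655 [544.9 196.   35.2] [593.1 276.2  95.7] [575.  238.6  73.2]
side A 7673 2661 2646 zpct dark [ 7.4 11.7 16.3]
  rect [ 481.7 -240.   124.1  262.9   41.9]
  pulley 510 [ 273.1 -285.8   35.3] [ 532.3 -205.1  115.3] [ 463.4 -255.5   86.2]
side B 5076 1365 1340 zpct dark [ 7.6 12.6 17.8]
  rect [567.2 232.9 265.3 120.7  18.4]
  pulley 476 [540.7  20.3  35.1] [622.5 275.5  96. ] [573.8 209.   67.7]
bar [730.2  12.   87. ]
idler [435.7  -0.5  31.8]
tray [539.7 511.6   4. ]
turq [613.7  67.2  71.4]
yellow [ 263.6 -253.2   73.4]
```

Large (A): board centre about (484,-238), hub towards 131.7°, so push towards -48.3°. Small (B): centre about (568.5,235.5), hub towards 198.3°, so push towards 18.3°. Both board sizes and both pulley tops (112 and 92 mm) agree with the data given.

```bash
cat > go.py <<'E'
import sys,numpy as np
from bench import r
from scipy.spatial.transform import Rotation as R
np.set_printoptions(suppress=True,precision=3)
x,y,z,yaw=map(float,sys.argv[1:5]);s=r.sense()
A=R.from_euler("xyz",s["tcp_rot"],degrees=True);B=R.from_euler("xyz",[180,0,yaw],degrees=True)
print(A.inv().apply(np.array([x,y,z])-s["tool_pos"]),(A.inv()*B).as_rotvec(),s["ft_force"],s["time"])
E
python3 go.py 511.6 216.7 230 108.3
```

```text
[-429.466 -246.918    0.686] [-0.002  0.001  0.965] [ 0.231 -0.207  0.674] 0.1
```

Request:
jog_arm:
  rows:
    - [[-429.5, -247, 0], [0, 0, 0.965]]
    - [[-429.5, -247, 0], [0, 0, 0.965]]
    - [[-429.5, -247, 0], [0, 0, 0.965]]
    - [[-429.5, -247, 0], [0, 0, 0.965]]
    - [[-429.5, -247, 0], [0, 0, 0.965]]
    - [[-429.5, -247, 0], [0, 0, 0.965]]
    - [[-429.5, -247, 0], [0, 0, 0.965]]
    - [[-429.5, -247, 0], [0, 0, 0.965]]
    - [[-429.5, -247, 0], [0, 0, 0.965]]
    - [[-429.5, -247, 0], [0, 0, 0.965]]
  grip: 0

```text
time: 1.1
tool_pos: [512.8, 215.0, 230.9]
tcp_rot: [-180.0, 0.0, 108.2]
ft_force: [0.2, 0.2, -0.3]
finger_gap: 0.2
grip_force: 0.0
```

Request:
jog_arm:
  rows:
    - [[0, 0, 0], [0, 0, 0]]
    - [[0, 0, 0], [0, 0, 0]]
    - [[0, 0, 0], [0, 0, 0]]
    - [[0, 0, 0], [0, 0, 0]]
    - [[0, 0, 0], [0, 0, 0]]

```text
time: 1.6
tool_pos: [511.1, 218.1, 231.3]
tcp_rot: [180.0, -0.0, 108.4]
ft_force: [-0.2, 0.3, -0.5]
finger_gap: -0.0
grip_force: 0.0
```

```bash
python3 go.py 511.6 216.7 82 108.3
```

```text
[ -1.511   0.003 149.332] [ 0.    -0.     0.001] [-0.246  0.334 -0.54 ] 1.6
```

Request:
jog_arm:
  rows:
    - [[-1.5, 0, 40], [0, 0, 0]]
    - [[-1.5, 0, 80], [0, 0, 0]]
    - [[-1.5, 0, 115], [0, 0, 0]]
    - [[-1.5, 0, 140], [0, 0, 0]]
    - [[-1.5, 0, 149], [0, 0, 0]]
    - [[-1.5, 0, 149], [0, 0, 0]]
    - [[-1.5, 0, 149], [0, 0, 0]]

```text
time: 2.3
tool_pos: [513.1, 216.3, 83.9]
tcp_rot: [179.9, 0.0, 108.3]
ft_force: [0.2, 0.4, 0.4]
finger_gap: -0.4
grip_force: 0.0
```

Request:
jog_arm:
  rows:
    - [[0, 6, 0], [0, 0, 0]]
    - [[0, 12, 0], [0, 0, 0]]
    - [[0, 18, 0], [0, 0, 0]]
    - [[0, 22, 0], [0, 0, 0]]
    - [[0, 26, 0], [0, 0, 0]]
    - [[0, 30, 0], [0, 0, 0]]
    - [[0, 34, 0], [0, 0, 0]]
    - [[0, 38, 0], [0, 0, 0]]
    - [[0, 42, 0], [0, 0, 0]]
    - [[0, 46, 0], [0, 0, 0]]

```text
time: 3.3
tool_pos: [556.2, 230.2, 82.3]
tcp_rot: [-180.0, -0.0, 108.3]
ft_force: [0.0, -0.3, 0.7]
finger_gap: -0.3
grip_force: 0.2
```

```bash
cat > look.py <<'E'
import sys
from h import *
o=[]
for n,u,v in [("scene",int(sys.argv[2]),int(sys.argv[3])),("side",int(sys.argv[4]),int(sys.argv[5]))]:
    p,d=r.snapshot(n); o.append(cv2.resize(p[v-45:v+45,u-60:u+60],(400,300),interpolation=cv2.INTER_CUBIC))
cv2.imwrite(sys.argv[1],np.hstack(o))
E
python3 look.py pics/s1.png 342 248 329 190
```

```text
(no output)
```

View pics/s1.png

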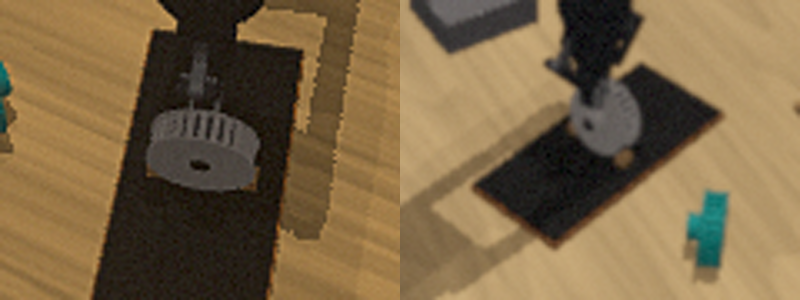

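The fingertips are centred behind the small disc at about (200,105) in the crop and the disc is just beginning to lean. I'll keep pushing slowly.

Request:
jog_arm:
  rows:
    - [[0, 4, 0], [0, 0, 0]]
    - [[0, 8, 0], [0, 0, 0]]
    - [[0, 11, 0], [0, 0, 0]]
    - [[0, 14, 0], [0, 0, 0]]
    - [[0, 17, 0], [0, 0, 0]]
    - [[0, 20, 0], [0, 0, 0]]
    - [[0, 20, 0], [0, 0, 0]]
    - [[0, 20, 0], [0, 0, 0]]
    - [[0, 20, 0], [0, 0, 0]]
    - [[0, 20, 0], [0, 0, 0]]

```text
time: 4.4
tool_pos: [574.8, 236.3, 82.3]
tcp_rot: [-180.0, -0.0, 108.3]
ft_force: [0.0, -0.1, 0.5]
finger_gap: -0.4
grip_force: 0.0
```

```bash
python3 look.py pics/s2.png 342 248 329 190
```

```text
(no output)
```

View pics/s2.png

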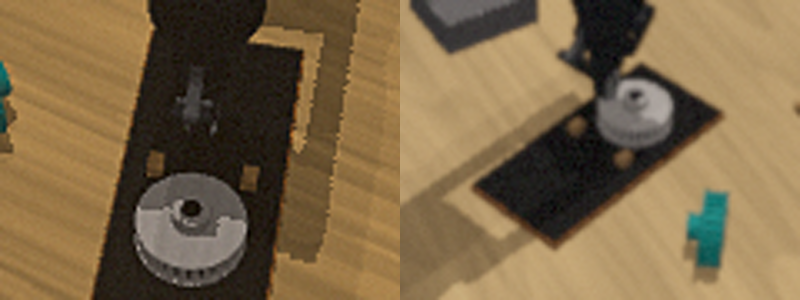

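The small pulley lies flat with its hub up at about (190,215) in the crop. On to the large one.

Request:
jog_arm:
  rows:
    - [[0, -10, -30], [0, 0, 0]]
    - [[0, -10, -75], [0, 0, 0]]
    - [[0, -10, -120], [0, 0, 0]]
    - [[0, -10, -150], [0, 0, 0]]
    - [[0, -10, -150], [0, 0, 0]]
    - [[0, -10, -150], [0, 0, 0]]

```text
time: 5.1
tool_pos: [565.9, 233.4, 233.3]
tcp_rot: [179.9, 0.0, 108.3]
ft_force: [-0.9, 0.3, -1.1]
finger_gap: -0.2
grip_force: 0.0
```

```bash
python3 go.py 441.4 -190.7 232 41.7
```

```text
[-363.63  -251.252    0.774] [ 0.002 -0.001  1.162] [-0.85   0.274 -1.105] 5.1
```

Request:
jog_arm:
  rows:
    - [[-363.6, -251, 0], [0, 0, 1.162]]
    - [[-363.6, -251, 0], [0, 0, 1.162]]
    - [[-363.6, -251, 0], [0, 0, 1.162]]
    - [[-363.6, -251, 0], [0, 0, 1.162]]
    - [[-363.6, -251, 0], [0, 0, 1.162]]
    - [[-363.6, -251, 0], [0, 0, 1.162]]
    - [[-363.6, -251, 0], [0, 0, 1.162]]
    - [[-363.6, -251, 0], [0, 0, 1.162]]
    - [[-363.6, -251, 0], [0, 0, 1.162]]
    - [[-363.6, -251, 0], [0, 0, 1.162]]

```text
time: 6.1
tool_pos: [438.5, -194.6, 230.1]
tcp_rot: [-179.9, 0.2, 41.4]
ft_force: [-0.6, 0.9, -0.7]
finger_gap: -0.1
grip_force: 0.0
```

Request:
jog_arm:
  rows:
    - [[0, 0, 0], [0, 0, 0]]
    - [[0, 0, 0], [0, 0, 0]]
    - [[0, 0, 0], [0, 0, 0]]
    - [[0, 0, 0], [0, 0, 0]]

```text
time: 6.5
tool_pos: [441.5, -189.6, 232.0]
tcp_rot: [-180.0, 0.0, 41.8]
ft_force: [0.4, -0.2, 0.2]
finger_gap: 0.1
grip_force: 0.0
```

```bash
python3 go.py 441.4 -190.7 100 41.7
```

```text
[ -0.803   0.835 132.034] [-0.     0.     0.002] [ 0.421 -0.209  0.171] 6.5
```

Request:
jog_arm:
  rows:
    - [[-1, 0, 40], [0, 0, 0]]
    - [[-1, 0, 80], [0, 0, 0]]
    - [[-1, 0, 110], [0, 0, 0]]
    - [[-1, 0, 128], [0, 0, 0]]
    - [[-1, 0, 132], [0, 0, 0]]
    - [[-1, 0, 132], [0, 0, 0]]
    - [[-1, 0, 132], [0, 0, 0]]

```text
time: 7.2
tool_pos: [441.4, -191.6, 101.8]
tcp_rot: [179.9, -0.0, 41.7]
ft_force: [-0.6, 0.3, 0.2]
finger_gap: 0.3
grip_force: 0.0
```

Request:
jog_arm:
  rows:
    - [[0, 6, 0], [0, 0, 0]]
    - [[0, 12, 0], [0, 0, 0]]
    - [[0, 18, 0], [0, 0, 0]]
    - [[0, 22, 0], [0, 0, 0]]
    - [[0, 26, 0], [0, 0, 0]]
    - [[0, 30, 0], [0, 0, 0]]
    - [[0, 34, 0], [0, 0, 0]]
    - [[0, 38, 0], [0, 0, 0]]
    - [[0, 42, 0], [0, 0, 0]]
    - [[0, 46, 0], [0, 0, 0]]

```text
time: 8.2
tool_pos: [471.1, -225.9, 100.3]
tcp_rot: [-180.0, 0.0, 41.7]
ft_force: [0.3, 0.4, 0.7]
finger_gap: -0.3
grip_force: 0.3
```

Request:
jog_arm:
  rows:
    - [[0, 4, 0], [0, 0, 0]]
    - [[0, 8, 0], [0, 0, 0]]
    - [[0, 12, 0], [0, 0, 0]]
    - [[0, 15, 0], [0, 0, 0]]
    - [[0, 18, 0], [0, 0, 0]]
    - [[0, 21, 0], [0, 0, 0]]
    - [[0, 24, 0], [0, 0, 0]]
    - [[0, 24, 0], [0, 0, 0]]
    - [[0, 24, 0], [0, 0, 0]]
    - [[0, 24, 0], [0, 0, 0]]

```text
time: 9.2
tool_pos: [486.9, -243.6, 100.3]
tcp_rot: [-180.0, 0.0, 41.7]
ft_force: [0.1, 0.3, 0.5]
finger_gap: 0.2
grip_force: 0.0
```

```bash
python3 look.py pics/l1.png 212 168 382 300
```

```text
(no output)
```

View pics/l1.png

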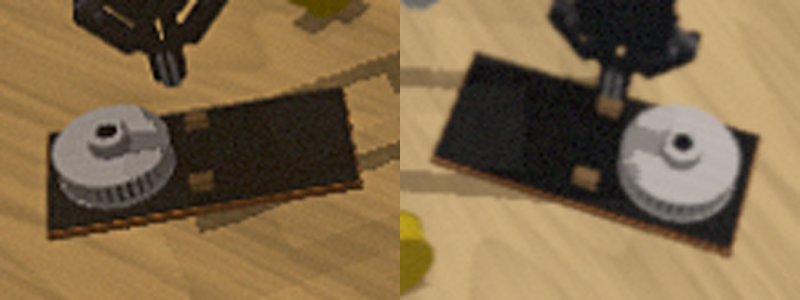

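The large pulley lies flat, hub up, at about (110,150) in the left crop. I'll retract and check positions numerically.

Request:
jog_arm:
  rows:
    - [[0, -10, -30], [0, 0, 0]]
    - [[0, -20, -70], [0, 0, 0]]
    - [[0, -30, -110], [0, 0, 0]]
    - [[0, -30, -140], [0, 0, 0]]
    - [[0, -30, -140], [0, 0, 0]]
    - [[0, -30, -140], [0, 0, 0]]
    - [[0, -30, -140], [0, 0, 0]]

```text
time: 10.0
tool_pos: [466.4, -220.9, 238.9]
tcp_rot: [-179.9, 0.0, 41.7]
ft_force: [0.3, 0.1, -1.2]
finger_gap: 0.3
grip_force: 0.0
```

```bash
python3 - <<'E'
from h import *
np.set_printoptions(suppress=True,precision=1)
for n,bx in {"scene":[("L",155,140,270,205),("S",300,205,380,312)],"side":[("L",325,262,435,335),("S",305,160,370,220)]}.items():
    p,d=r.snapshot(n);W=cloud(n,d)
    for a,u0,v0,u1,v1 in bx:
        w=W[v0:v1,u0:u1].reshape(-1,3);t,C,ang,D=(40,(484,-238.5),131.7,100) if a=="L" else (36,(568.5,235.5),198.3,80)
        f=w[abs(w[:,2]-t)<5].astype(np.float32);h=w[(w[:,2]>t+9)&(w[:,2]<t+30)].astype(np.float32)
        c,rad=cv2.minEnclosingCircle(f[:,:2].copy());q=np.array(c)-C;e=np.radians(ang)
        m=np.isfinite(f[:,0]);s=np.linalg.lstsq(np.c_[f[m,:2]-c,np.ones(m.sum())],f[m,2],rcond=None)[0]
        print(n,a,"c",np.array(c),"rad",rad,"board xy",q@[np.cos(e),np.sin(e)],q@[-np.sin(e),np.cos(e)],"tilt",np.round(s[:2],3),"hub",len(h),np.median(h,0))
s=r.sense();print(s["time"],s["tool_pos"])
E
```

```text
scene L c [ 527.5 -292.9] rad 52.46415710449219 board xy -69.50022535728816 3.705597548206769 tilt [-0. -0.] hub 118 [ 532.8 -291.1   57.7]
scene S c [620.3 252.4] rad 40.78749084472656 board xy -54.451028649336045 0.25156718590267463 tilt [ 0. -0.] hub 102 [621.  253.   50.9]
side L c [ 428.9 -284.6] rad 151.89239501953125 board xy 2.2046386090533745 71.77590057230006 tilt [-0.  0.] hub 160 [ 522.6 -290.5   56.1]
side S c [590.5 169.7] rad 118.15715789794922 board xy -0.2064436147847919 69.42540468881043 tilt [-0. -0.] hub 75 [591.2  69.8  50.3]
10.1 [ 466.2 -220.8  238.4]
```

Both pulleys are flat, hub up, at -70 and -54 mm along their boards, well within limits. The side-view circle fits are inflated by neighbouring objects, so I'm relying on the scene ones.

```bash
python3 -c "
from bench import r
print(r.hand_in())"
```

```text
the job is handed in; nothing more can be done
None
```

Both pulleys were pushed over and measured lying flat on their own boards with hubs up, and the job was handed in at about 10 s; no verdict was returned.

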